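Lock the soap carousel at its keeper

TASK

Turn the soap-sample carousel the shorter way round until the steel arm beside its orange soap stands over the brass keeper block, and lock it there with the red-handled pin from the wooden stand: down through the hole in the arm and into the keeper's hole until the pin's collar rests on the arm, then let go of it. The keeper's hole lies up to about a centimetre to one side of its mark, so feel for it gently, never pushing the pin against the carousel or the keeper with more than 25 N. Leave the goods on the counter where they are.

Things in the scene. Friction and masses are not known exactly. Their poses are not given: they have to be found in the camera images.
- station: Fixed round green pedestal of the carousel (116 mm across); origin on the table under the turning axis, z up. Its +x points to the white tick mark and the brass keeper block on its foot.
- keeper_mark (a point): Point above the mark, 95 mm from the axis, 22 mm above the table, level with the keeper's top; axes as station. Keeper: brass, 34 mm radially, 62 mm tangentially, with a 12 mm vertical hole (0.5 mm chamfer) in its middle, open down to 3 mm above the table. It is clamped up to 12 mm to either side of the mark along y (unmeasured), so its hole is too; 25 N does not move it.
- dial (a joint): Angle (rad) of the carousel on the station, counter-clockwise from above positive; endless, no stops or detents, stays where left (friction 0.16 N m, about 2 N at the arm's hole). 0 or 6.283: the steel arm points along station +x, over the mark. Starts between 0.6 and 5.7.
- lug_hole (a point): Mouth of the 12 mm vertical through-hole (1.5 mm chamfer) in the end of the carousel's steel arm, 95 mm from the axis; arm end 34 x 34 mm, top 38 mm, underside 26 mm above the table. Site x points outward. Carousel: wooden disc 132 mm across, soap samples up to 55 mm above the table within 60 mm of the axis, the orange one at the arm. A pin in the hole can push it round.
- pin: Loose steel pin, 72 mm long, about 80 g, upright; origin at its tip (lower end), z up. Shank 10 mm across for 32 mm (3 mm taper at the tip), collar 18 mm across at 32 to 36 mm, round red handle 14 mm across at 36 to 72 mm. It starts in the stand, tip 6 mm above the table. Home in the keeper the tip is again at 6 mm; resting on the keeper's top it is at 22 mm.
- pin_stand: Fixed dark wooden block 56 x 56 mm, 38 mm high, with a 13 mm hole in which the pin stands; origin under its centre.
- soap_white: White soap bar, 85 x 55 x 30 mm, loose; origin under its centre. Leave alone.
- soap_orange: Orange soap bar, 85 x 55 x 30 mm, loose; origin under its centre. Leave alone.
- soap_yellow: Yellow soap bar, 75 x 50 x 28 mm, loose; origin under its centre. Leave alone.
- weight_big: Brass scale weight, 44 mm across, 54 mm high, loose; origin under its centre. Leave alone.
- weight_small: Brass scale weight, 32 mm across, 38 mm high, loose; origin under its centre. Leave alone.
- pumice: Dark pumice block, 90 x 50 x 34 mm, loose; origin under its centre. Leave alone.
- brush: Wooden scrubbing brush lying bristles down, 150 x 45 x 36 mm, loose; origin under its centre. Leave alone.
Mind the look-alikes: they are no part of the job. Of the things that look like the pin, the smallest one is meant. What is shaped like the station but blue is not meant.

How it is judged:
On the way, in this order (a step that is already met when the one before it is completed fails the run):
1. the carousel's arm is brought round to the keeper (within 0.3 rad of the mark) ((value of joint dial between -0.3 and 0.3 rad or value of joint dial between 5.9832 and 6.5832 rad)).
2. the pin is down through the arm in the keeper's hole ((value of joint dial between -0.17 and 0.17 rad or value of joint dial between 6.1132 and 6.4532 rad) and z of pin in the frame of station below 0.009 m and horizontal distance between pin and lug_hole below 0.005 m and angle between pin's own z axis and vertical below 0.12 rad), for 0.2 s.
At the end, for the whole second after the job is handed in: The carousel's arm stands over the keeper (dial within 0.17 rad of 0 or 6.283), the pin is upright (within 0.12 rad) through the arm's hole (within 5 mm) and home in the keeper's hole (tip under 9 mm above the table; 6 mm when fully home), at rest and let go (all of step 2 and linear speed of pin below 0.02 m/s and contact force between the fingers and pin below 0.1 N); the robot touches nothing.
It fails at once if the carousel is turned the longer way (through the side opposite the keeper, unless it started within about 0.2 rad of there) (value of joint dial between 3.0416 and 3.2416 rad and distance of lug_hole from where it was at the start of the episode above 0.03 m).
It fails at once if the pin is pushed against the carousel or keeper with more than 25 N (contact force between pin and station above 25 N).
It fails at once if goods on the counter are shifted by more than 20 mm (distance of any of soap_white, soap_orange, soap_yellow, weight_big, weight_small, pumice, brush from where it was at the start of the episode above 0.02 m).
It also fails if it takes over 67 s, if anything falls off the work surface, if the arm or the gripper's body presses on something with over 40 N, if the wrist force passes 120 N, or if a joint passes its speed limit or range.

ROBOT

A 6-joint arm with a two-finger parallel gripper is mounted at the origin on the work surface. World frame = base frame: x ahead of the robot, y to its left, z up, the work surface at z = 0. Lengths are in m, angles in rad, forces in N, time in s.
With the tool pointing down it reaches from about 0.35 to 0.775 m from the base axis. Payload 7.3 kg.
Tool frame: the origin (TCP) lies on the centre line of the jaws, within the pads' length; the fingertips stand ahead of it and the grasp point (between the pads) lies 11 mm behind it (robot.nose_length is the z of the fingertips in the tool frame, in m); z points along the fingers, y is the line along which they close (so a half turn about z gives the same grasp; the last joint's range is limited). The gripper opens to 92 mm and grips with 3 to 60 N. Pads are 19 mm wide; open, the fingers measure 130 mm over their backs; the gripper's body (75 mm by 190 mm) begins 47 mm behind the grasp point.
Start: joints at [-1.377, 0.342, 1.524, -0, 1.275, -0.146], TCP at [0.175, -0.495, 0.235] pointing down, gripper open.
Joint ranges: [-2.53, 2.53], [-0.77, 2.02], [0.04, 2.7], [-1, 4.14], [0.28, 2.66], [-3.11, 3.11]. Speed limits (rad/s): [2.57, 2.57, 3.14, 3.14, 3.14, 3.14].

INTERFACE

Orientations are given as [roll, pitch, yaw] about the fixed x, y, z axes, in that order (R = Rz(yaw) Ry(pitch) Rx(roll)).
In Python, from cell import robot, cams gives the robot as it stands. The module is installed in compiled form; this text tells all that it offers.
- The arm moves only by the tool carry_out, never from a script. Its argument "deltas" is a list of rows, each a list of 7 numbers: the shift along the tool's x, y, z in cm, then the turn, a rotation vector about the tool's x, y, z in rad, then the opening, from 0 (shut) to 1 (fully open). A call has exactly 8 rows; each row shifts and turns the commanded pose from where the row before left it, along the tool's axes as they then stand; what a row does not reach is not made up. A row lasts 1/12 s, in which the tool goes at most 41.7 mm and 7.16 degrees, less where a joint would pass 70% of its speed; a pose out of reach is approached as far as the arm can. A call is refused whole if a number of a shift passes 4.17 or a number of a turn 0.125, either way. A call with a gripper value outside its range is refused whole. The fingers move at their own pace and stop on an object; "force" is the grip in N (left out, the last holds). Time passes only in rows, so rows that do not move let the fingers close, or fill a call up. It gives the time, the measured TCP pose, the force, the opening and the grip force at its end, in the units of the state.
- robot.observe(): the state, without advancing time (a new reading comes with each control period).
- cams.read_camera(name): name is "side" or "top"; returns a dict with "image" (420x560x3 uint8, blue, green, red), "depth" (420x560 float32, m along the optical axis (not along the pixel's ray), 0 where there is no reading), "fx", "fy", "cx", "cy" (pixels), "world_to_cam" (4x4, takes a point from world to camera coordinates). Camera axes: x right, y up, looking along -z (the intrinsics and any distortion apply to the point x, -y, -z); pixel columns grow to the right and rows downward; lengths in m; the calibration is good to about 2 mm. A picture is of the moment at which its call begins.
- robot.hand_in(): hands the job in; it is judged then, once.
The state is a dict: "time": time; "qpos": joint angles; "qvel": joint speeds; "joint_efforts": joint torques, N m; "tool_pos": TCP position; "tool_rot": TCP orientation; "contact_force": force on the tool from outside, world axes, zero at the start; "torque": the same for the moment, N m; "opening": finger opening in m; "grip_force": force on a finger pad.
Only numpy, scipy, OpenCV 4.12 (cv2) and the standard library are available. Lean on these libraries where they do the work, as an engineer would, in place of code of your own. Each camera call takes 0.05 s, during which the arm holds its last target. There are 200 camera calls.

## Working session

There is one attempt and no reset: what is moved stays moved. The work goes in short steps, Python scripts to look and compute and a tool call to move; the robot and the scene stay as the last step left them, time stands still between calls to the robot, and variables do not carry over. Pictures are saved under pics/ and viewed, at most 10 in all, crops included, and the job is handed in when it is done.

Besides the shell and the picture viewer there is one more tool, called by a JSON object that holds its "fn" and its "kwargs". carry_out: Moves the arm, as the interface text tells. Its arguments: {"type":"object","properties":{"deltas":{"type":"array","items":{"type":"array","items":{"type":"number"}}},"force":{"type":"number"}},"required":["deltas"]}

```bash
mkdir -p pics; cat > h.py <<'E'
import numpy as np, cv2
from cell import robot, cams
def grab(n):
    c=cams.read_camera(n); np.savez('pics/'+n+'.npz',**c); cv2.imwrite('pics/'+n+'.png',c['image']); return c
def load(n): return dict(np.load('pics/'+n+'.npz'))
def ray(c,u,v):
    T=np.linalg.inv(c['world_to_cam']); d=T[:3,:3]@np.array([(u-c['cx'])/c['fx'],-(v-c['cy'])/c['fy'],-1]); return T[:3,3],d
def atz(c,u,v,z):
    o,d=ray(c,u,v); return o+d*(z-o[2])/d[2]
def pt(c,u,v):
    o,d=ray(c,u,v); return o+d*float(c['depth'][int(v),int(u)])
E
python3 - <<'E'
from h import *
a=grab('top');b=grab('side')
for c in(a,b):print(np.linalg.inv(c['world_to_cam']).round(3),c['fx'],c['cx'],c['cy'],[k for k in c])
print(robot.observe(),robot.nose_length)
E
```

```text
[[-0.001  0.991 -0.136  0.442]
 [-1.     0.002  0.027  0.022]
 [ 0.027  0.136  0.99   0.961]
 [ 0.     0.     0.     1.   ]] 383.0982384798744 278.4901861347631 205.13869528316965 ['image', 'depth', 'fx', 'fy', 'cx', 'cy', 'world_to_cam']
[[-0.825  0.319 -0.467  0.103]
 [-0.565 -0.493  0.662  0.659]
 [-0.019  0.81   0.587  0.642]
 [ 0.     0.     0.     1.   ]] 424.15393166163335 280.23963535462633 207.61369130643 ['image', 'depth', 'fx', 'fy', 'cx', 'cy', 'world_to_cam']
{'time': 0.1, 'qpos': array([-1.37701831e+00,  3.42649649e-01,  1.52485952e+00, -3.70072384e-05,
        1.27542964e+00, -1.45994771e-01]), 'qvel': array([ 8.64639889e-05, -1.91481781e-03, -3.11255652e-03,  1.05842536e-04,
        9.04194953e-04, -5.56086610e-04]), 'joint_efforts': array([ 2.36469292e-03, -4.32005703e+01, -2.44693100e+01,  7.19768484e-02,
        5.27594984e-02, -3.11957137e-05]), 'tool_pos': array([ 0.17491623, -0.49464936,  0.23413786]), 'tool_rot': array([-3.14025566e+00, -1.60821400e-04,  3.39783475e-01]), 'contact_force': array([ 0.40887017, -0.76860317, -0.75168063]), 'torque': array([-0.00546548, -0.01537703,  0.00284341]), 'grip_force': 0.0, 'opening': 0.09204573087807348} 0.008
```

View pics/top.png

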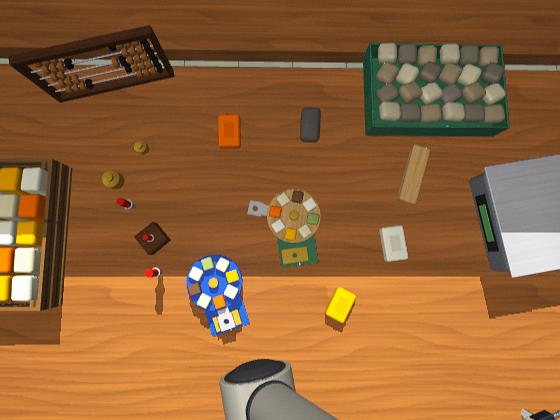

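View pics/side.png

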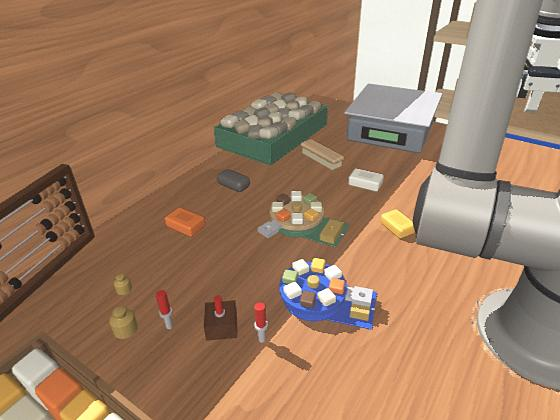

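```bash
python3 - <<'E'
from h import *
a=load('top')['image'];b=load('side')['image']
A=cv2.resize(a[185:285,230:330],(400,400),interpolation=cv2.INTER_CUBIC)
B=cv2.resize(a[190:290,95:195],(400,400),interpolation=cv2.INTER_CUBIC)
cv2.imwrite('pics/c1.png',np.hstack([A,B]))
C=cv2.resize(b[185:255,250:350],(400,280),interpolation=cv2.INTER_CUBIC)
D=cv2.resize(b[280:350,150:275],(400,224),interpolation=cv2.INTER_CUBIC)
cv2.imwrite('pics/c2.png',np.vstack([C,D]))
E
```

```text
(no output)
```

View pics/c1.png

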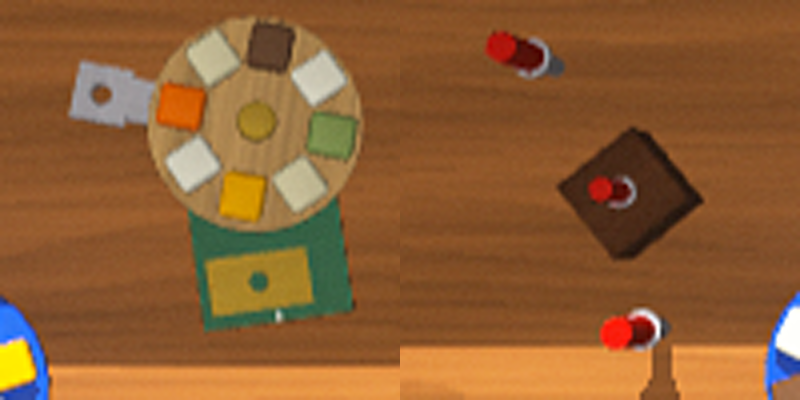

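View pics/c2.png

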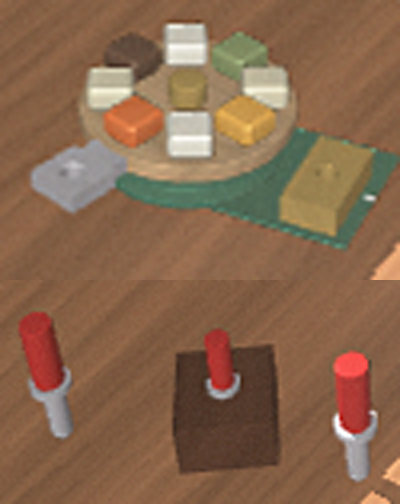

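```bash
python3 - <<'E'
from h import *
a=load('top')
def P(x,y,ox,oy,z,n):
    u,v=(x+.5)/4-.5+ox,(y+.5)/4-.5+oy
    p=atz(a,u,v,z);print(n,p.round(4),'depth z',pt(a,round(u),round(v)).round(4));return p
P(218,191,95,190,.042,'collar');P(600,189,-5,190,.078,'x') if 0 else P(200,189,95,190,.078,'handle')
for q in [(232,127),(303,200),(222,260),(158,187)]: P(*q,95,190,.038,'standcorner')
l=P(101,94,230,185,.038,'lug')
k=P(258,281,230,185,.022,'keep')
t=P(279,316,230,185,.004,'tick')
P(257,121,230,185,.055,'knob')
d=P(255,124,230,185,.034,'disc')
for q in [(205,263),(305,247),(314,301),(213,315)]: P(*q,230,185,.022,'kc')
for q in [(82,61),(133,69),(124,125),(70,114)]: P(*q,230,185,.038,'lc')
b=load('side')
def S(x,y,s,z,n):
    oy,h=(185,0) if s==0 else (280,280)
    f=4 if s==0 else 3.2
    ox=250 if s==0 else 150
    u,v=(x+.5)/f-.5+ox,(y-h+.5)/f-.5+oy
    print(n,atz(b,u,v,z).round(4))
S(75,171,0,.038,'s lug');S(327,174,0,.022,'s keep');S(222,386,1,.042,'s collar');S(217,337,1,.078,'s handle');S(370,198,0,.004,'s tick')
def R(n,u,v,z):print(n,atz(b,u,v,z).round(4))
E
```

```text
collar [0.4899 0.3048 0.042 ] depth z [0.4894 0.2969 0.0688]
handle [0.4892 0.304  0.078 ] depth z [0.4891 0.3042 0.0745]
standcorner [0.5284 0.2994 0.038 ] depth z [ 0.5332  0.3107 -0.0027]
standcorner [0.4848 0.2555 0.038 ] depth z [0.4854 0.2651 0.0037]
standcorner [0.4493 0.3019 0.038 ] depth z [ 0.4487  0.3139 -0.0008]
standcorner [0.4925 0.3416 0.038 ] depth z [ 0.4958  0.3567 -0.0048]
lug [0.561  0.0547 0.038 ] depth z [5.662e-01 5.570e-02 3.000e-04]
keep [ 0.4485 -0.041   0.022 ] depth z [ 0.4483 -0.0419  0.0034]
tick [ 0.4271 -0.0551  0.004 ] depth z [ 0.4262 -0.054   0.0054]
knob [ 0.5428 -0.0388  0.055 ] depth z [ 0.5429 -0.0394  0.0513]
disc [ 0.5433 -0.039   0.034 ] depth z [ 0.5405 -0.037   0.0512]
kc [ 0.4594 -0.0087  0.022 ] depth z [ 0.4603 -0.009   0.022 ]
kc [ 0.469  -0.0699  0.022 ] depth z [ 0.4706 -0.0724 -0.0006]
kc [ 0.4364 -0.075   0.022 ] depth z [ 4.359e-01 -7.700e-02 -2.000e-04]
kc [ 0.428  -0.0135  0.022 ] depth z [ 0.4289 -0.0139  0.0191]
lc [0.5812 0.0664 0.038 ] depth z [ 5.866e-01  6.850e-02 -2.000e-04]
lc [0.5764 0.0354 0.038 ] depth z [0.5816 0.0356 0.    ]
lc [0.5421 0.0407 0.038 ] depth z [ 0.546   0.0405 -0.0007]
lc [0.5487 0.0734 0.038 ] depth z [0.5493 0.0738 0.0362]
s lug [0.5627 0.0558 0.038 ]
s keep [ 0.4502 -0.038   0.022 ]
s collar [0.4902 0.3086 0.042 ]
s handle [0.492  0.3051 0.078 ]
s tick [ 0.4283 -0.0522  0.004 ]
```

```bash
cat >> h.py <<'E'
from scipy.spatial.transform import Rotation as Rn
def plan(*tg):
    """successive targets ((x,y,z),yaw); prints total delta in the tool frame from one to the next (cm, rad)"""
    o=robot.observe(); p=o['tool_pos']; R=Rn.from_euler('xyz',o['tool_rot'])
    print('t',round(o['time'],2),p.round(4),o['tool_rot'].round(4),'F',o['contact_force'].round(1),'op',round(o['opening'],4),o['grip_force'])
    for q,y in tg:
        q=np.array(q); R2=Rn.from_euler('xyz',[np.pi,0,y])
        print((R.inv().apply(q-p)*100).round(2),(R.inv()*R2).as_rotvec().round(3)); p,R=q,R2
E
python3 - <<'E'
from h import *
a=load('top')
for u,v in [(121,201),(149,273),(111,179)]:print(pt(a,u,v).round(3))
plan(((.40,-.25,.2),0),((.49,.05,.17),0),((.49,.3055,.15),0))
E
```

```text
[0.57  0.357 0.09 ]
[0.408 0.286 0.091]
[0.629 0.4   0.049]
t 0.1 [ 0.1749 -0.4946  0.2341] [-3.1403e+00 -2.0000e-04  3.3980e-01] F [ 0.4 -0.8 -0.8] op 0.092 0.0
[ 29.37 -15.56   3.44] [-0.001  0.     0.34 ]
[  9. -30.   3.] [0. 0. 0.]
[  0.   -25.55   2.  ] [0. 0. 0.]
```

{"fn": "carry_out", "kwargs": {"deltas": [[3,-2,0.4,0,0,0.113,1],[3,-2,0.4,0,0,0.113,1],[3,-2,0.4,0,0,0.113,1],[3,-2.5,0.4,0,0,0,1],[3,-2.5,0.4,0,0,0,0.5],[3,-2.5,0.4,0,0,0,0.5],[3,-2.5,0.4,0,0,0,0.5],[3,-2.5,0.4,0,0,0,0.5]]}}

```text
time: 0.77
tool_pos: [0.3998, -0.2899, 0.2024]
tool_rot: [-3.141, 0.0, 0.001]
contact_force: [0.1, -0.6, -0.3]
opening: 0.0699
grip_force: 0.0
```

```bash
python3 -c "
from h import *
plan(((.47,.03,.2),0),((.49,.3055,.15),0))"
```

```text
t 0.77 [ 0.3998 -0.2899  0.2024] [-3.1414e+00  3.0000e-04  6.0000e-04] F [ 0.1 -0.6 -0.3] op 0.0699 0.0
[  7.04 -31.99   0.24] [-0.     0.     0.001]
[  2.   -27.55   5.  ] [0. 0. 0.]
```

{"fn": "carry_out", "kwargs": {"deltas": [[0.9,-3.9,0,0,0,0,0.5],[0.9,-3.9,0,0,0,0,0.5],[0.9,-3.9,0,0,0,0,0.5],[0.9,-3.9,0,0,0,0,0.5],[0.9,-3.9,0,0,0,0,0.5],[0.9,-3.9,0,0,0,0,0.5],[0.9,-3.9,0,0,0,0,0.5],[0.9,-3.9,0,0,0,0,0.5]]}}

```text
time: 1.43
tool_pos: [0.4704, 0.0226, 0.2026]
tool_rot: [3.142, 0.0, 0.001]
contact_force: [0.7, -1.1, -1.1]
opening: 0.0462
grip_force: 0.0
```

{"fn": "carry_out", "kwargs": {"deltas": [[0.2,-3.5,0.6,0,0,0,0.5],[0.2,-3.5,0.6,0,0,0,0.5],[0.2,-3.5,0.6,0,0,0,0.5],[0.2,-3.5,0.6,0,0,0,0.5],[0.2,-3.5,0.6,0,0,0,0.5],[0.2,-3.5,0.6,0,0,0,0.5],[0.2,-3.5,0.6,0,0,0,0.5],[0,0,0,0,0,0,0.5]]}}

```text
time: 2.1
tool_pos: [0.4833, 0.2707, 0.159]
tool_rot: [-3.14, 0.002, 0.005]
contact_force: [-1.2, -0.5, 0.5]
opening: 0.0459
grip_force: 0.0
```

```bash
python3 -c "
from h import *
plan(((.49,.3055,.12),0),((.49,.3055,.054),0))"
```

```text
t 2.1 [0.4833 0.2707 0.159 ] [-3.1403e+00  1.7000e-03  5.1000e-03] F [-1.2 -0.5  0.5] op 0.0459 0.0
[ 0.7  -3.48  3.9 ] [-0.001  0.002  0.005]
[ 0.  -0.   6.6] [0. 0. 0.]
```

{"fn": "carry_out", "kwargs": {"deltas": [[0.7,-3.48,1.0,0,0,0.005,0.5],[0,0,2.0,0,0,0,0.5],[0,0,2.0,0,0,0,0.5],[0,0,2.0,0,0,0,0.5],[0,0,2.0,0,0,0,0.5],[0,0,1.0,0,0,0,0.5],[0,0,0.3,0,0,0,0.5],[0,0,0,0,0,0,0.5]]}}

```text
time: 2.77
tool_pos: [0.4911, 0.3, 0.0571]
tool_rot: [3.141, 0.001, -0.004]
contact_force: [0.6, -0.2, -0.2]
opening: 0.0457
grip_force: 0.0
```

```bash
python3 - <<'E'
from h import *
plan(((.49,.3055,.054),0))
b=grab('side');a=grab('top')
C=cv2.resize(b['image'][250:370,140:300],(533,400),interpolation=cv2.INTER_CUBIC)
D=cv2.resize(a['image'][190:290,95:160],(260,400),interpolation=cv2.INTER_CUBIC)
cv2.imwrite('pics/c3.png',np.hstack([C,D]))
E
```

```text
t 2.77 [0.4911 0.3    0.0571] [ 3.1408e+00  1.4000e-03 -4.4000e-03] F [ 0.6 -0.2 -0.2] op 0.0457 0.0
[-0.11 -0.55  0.31] [ 0.001  0.001 -0.004]
```

View pics/c3.png

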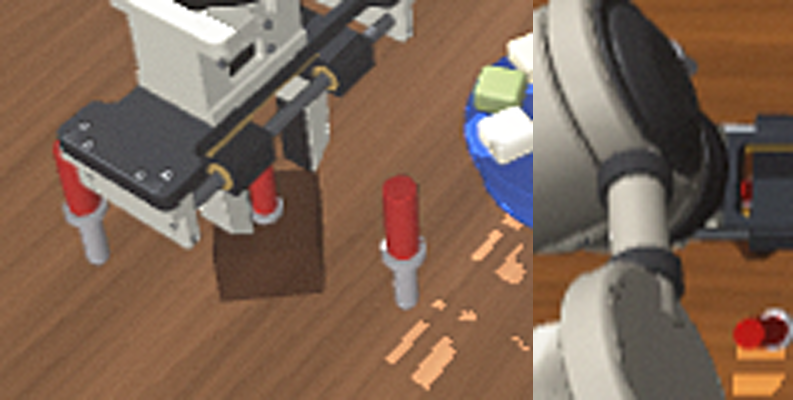

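The picture shows the red handle between the two fingers (handle at about (263,195)), above the stand. It is nearer the left finger, so I shift and close.

{"fn": "carry_out", "kwargs": {"deltas": [[-0.05,-0.5,0.25,0,0,0,0.5],[0,0,0,0,0,0,0.3],[0,0,0,0,0,0,0.1],[0,0,0,0,0,0,0.0],[0,0,0,0,0,0,0.0],[0,0,0,0,0,0,0],[0,0,0,0,0,0,0],[0,0,0,0,0,0,0]], "force": 25}}

```text
time: 3.53
tool_pos: [0.4909, 0.3053, 0.0553]
tool_rot: [3.142, -0.0, -0.004]
contact_force: [-0.2, -0.3, 0.7]
opening: 0.0132
grip_force: 25.0
```

```bash
python3 -c "
from h import *
plan(((.49,.3055,.12),0))"
```

```text
t 3.53 [0.4909 0.3053 0.0553] [ 3.1415e+00 -2.0000e-04 -4.3000e-03] F [-0.2 -0.3  0.7] op 0.0132 24.99846249818802
[-0.09 -0.02 -6.47] [ 0.    -0.    -0.004]
```

{"fn": "carry_out", "kwargs": {"deltas": [[0,0,-1.0,0,0,0,0],[0,0,-2.0,0,0,0,0],[0,0,-2.0,0,0,0,0],[0,0,-2.0,0,0,0,0],[0.6,3.5,0,0,0,0,0],[0.9,3.5,0,0,0,0,0],[0.9,3.5,0,0,0,0,0],[0.9,3.5,0,0,0,0,0]]}}

```text
time: 4.2
tool_pos: [0.5233, 0.164, 0.126]
tool_rot: [-3.142, -0.001, -0.003]
contact_force: [0.4, -0.8, -0.8]
opening: 0.0137
grip_force: 25.0
```

```bash
python3 -c "
from h import *
plan(((.5618,.0553,.12),0))"
```

```text
t 4.2 [0.5233 0.164  0.126 ] [-3.1416e+00 -8.0000e-04 -3.2000e-03] F [ 0.4 -0.8 -0.8] op 0.0137 24.998620748519897
[ 3.88 10.86  0.61] [ 0.    -0.001 -0.003]
```

{"fn": "carry_out", "kwargs": {"deltas": [[1.3,3.6,0,0,0,0,0],[1.3,3.6,0,0,0,0,0],[1.28,3.66,0.6,0,0,0.003,0],[0,0,1.2,0,0,0,0],[0,0,1.2,0,0,0,0],[0,0,0,0,0,0,0],[0,0,0,0,0,0,0],[0,0,0,0,0,0,0]]}}

```text
time: 4.87
tool_pos: [0.5619, 0.0569, 0.0961]
tool_rot: [3.142, -0.001, -0.007]
contact_force: [0.6, 0.3, -0.2]
opening: 0.0133
grip_force: 25.0
```

```bash
python3 - <<'E'
from h import *
plan(((.5618,.0553,.097),0))
b=grab('side');a=grab('top')
C=cv2.resize(b['image'][190:260,240:310],(400,400),interpolation=cv2.INTER_CUBIC)
D=cv2.resize(a['image'][175:245,225:295],(400,400),interpolation=cv2.INTER_CUBIC)
cv2.imwrite('pics/c4.png',np.hstack([C,D]))
E
```

```text
t 4.87 [0.5619 0.0569 0.0961] [ 3.1415e+00 -9.0000e-04 -6.5000e-03] F [ 0.6  0.3 -0.2] op 0.0133 24.996421337127686
[-0.01  0.16 -0.09] [ 0.    -0.001 -0.007]
```

View pics/c4.png

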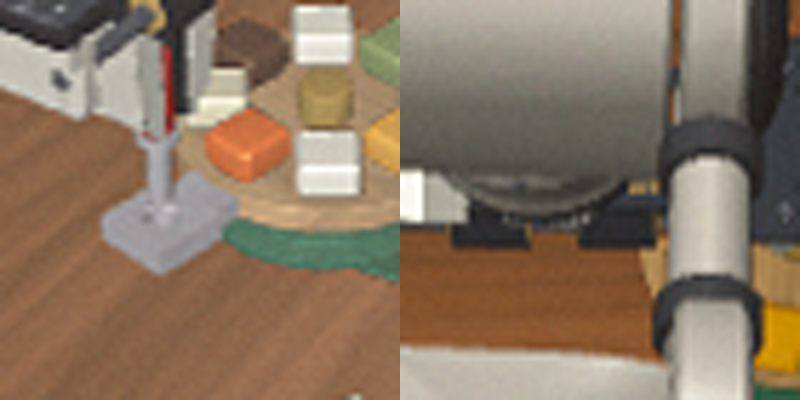

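```bash
python3 - <<'E'
from h import *
b=load('side')
f=lambda x,y,z:print(atz(b,240+(x+.5)/5.714-.5,190+(y+.5)/5.714-.5,z).round(4))
f(158,132,.081);f(159,140,.0788);f(163,219,.047);f(162,195,.057);f(150,213,.038);f(107,227,.038);f(163,262,.038)
w=b['world_to_cam']
for p in [(.562,.0553,.038),(.5619,.0569,.0468),(.5619,.0569,.081)]:
    q=w@np.array([*p,1]); u=b['cx']-b['fx']*q[0]/q[2]; v=b['cy']+b['fy']*q[1]/q[2]
    print(((u+.5-240)*5.714-.5).round(1),((v+.5-190)*5.714-.5).round(1))
C=cv2.resize(b['image'][205:240,255:290],(700,700),interpolation=cv2.INTER_LANCZOS4)
cv2.imwrite('pics/c5.png',cv2.convertScaleAbs(C,alpha=1.6,beta=-80)[:600])
E
```

```text
[0.5625 0.0577 0.081 ]
[0.561  0.0593 0.0788]
[0.5552 0.0666 0.047 ]
[0.5567 0.0646 0.057 ]
[0.5686 0.0574 0.038 ]
[0.5777 0.074  0.038 ]
[0.5464 0.0795 0.038 ]
166.5 215.9
163.6 200.7
160.5 131.5
```

View pics/c5.png

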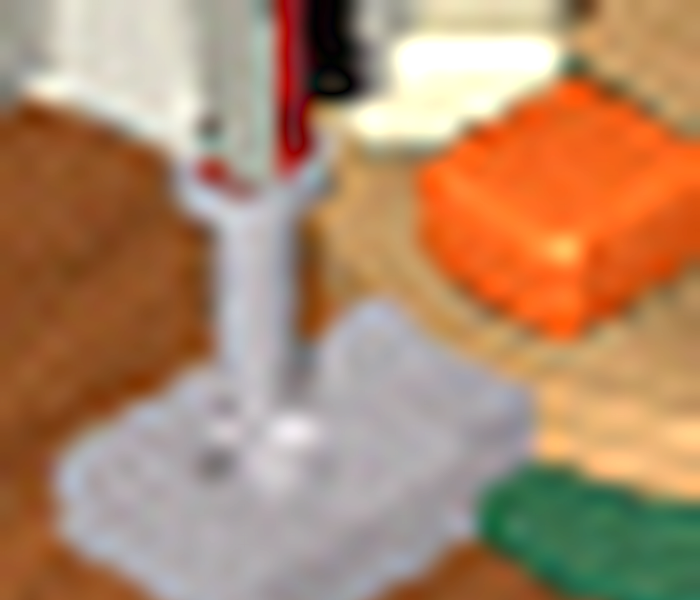

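The enlarged view shows the shank ending just over the arm's hole (tip near (265,405), hole near (278,458) a bit below). The positions agree within about 2 mm, so I correct and lower gently.

{"fn": "carry_out", "kwargs": {"deltas": [[0.03,0.16,0.3,0,0,0,0],[0,0,0.3,0,0,0,0],[0,0,0.2,0,0,0,0],[0,0,0.1,0,0,0,0],[0,0,0.05,0,0,0,0],[0,0,0.05,0,0,0,0],[0,0,0,0,0,0,0],[0,0,0,0,0,0,0]]}}

```text
time: 5.63
tool_pos: [0.5619, 0.0549, 0.0852]
tool_rot: [3.142, -0.0, -0.007]
contact_force: [-0.2, -0.1, -0.3]
opening: 0.0132
grip_force: 25.0
```

{"fn": "carry_out", "kwargs": {"deltas": [[0,0,0.1,0,0,0,0],[0,0,0.1,0,0,0,0],[0,0,0.1,0,0,0,0],[0,0,0.1,0,0,0,0],[0,0,0.1,0,0,0,0],[0,0,0.1,0,0,0,0],[0,0,0,0,0,0,0],[0,0,0,0,0,0,0]]}}

```text
time: 6.3
tool_pos: [0.562, 0.0548, 0.0791]
tool_rot: [3.141, -0.0, -0.007]
contact_force: [1.5, 0.1, -1.7]
opening: 0.0134
grip_force: 25.0
```

```bash
cat >> h.py <<'E'
def arc(C,angs):
    o=robot.observe(); p=o['tool_pos'][:2]; C=np.array(C); d=p-C
    print(p.round(4),'r',np.hypot(*d).round(4),'ang',np.degrees(np.arctan2(d[1],d[0])).round(2),'F',o['contact_force'].round(1))
    y=o['tool_rot'][2]
    for a in np.radians(angs):
        q=C+.095*np.array([np.cos(a),np.sin(a)]); e=(q-p)*100; p=q
        print((e@[np.cos(y),np.sin(y)]).round(2),(e@[np.sin(y),-np.cos(y)]).round(2))
E
python3 -c "
from h import *
arc((.544,-.0382),[80.5,83,86,89,92,95,98,100])"
```

```text
[0.562  0.0548] r 0.0947 ang 79.06 F [ 1.5  0.1 -1.7]
-0.23 -0.07
-0.41 -0.06
-0.5 -0.04
-0.5 -0.02
-0.5 0.01
-0.5 0.03
-0.49 0.06
-0.33 0.05
```

{"fn": "carry_out", "kwargs": {"deltas": [[-0.23,-0.05,0,0,0,0,0],[-0.41,-0.06,0,0,0,0,0],[-0.5,-0.04,0,0,0,0,0],[-0.5,-0.02,0,0,0,0,0],[-0.5,0.01,0,0,0,0,0],[-0.5,0.03,0,0,0,0,0],[-0.49,0.06,0,0,0,0,0],[-0.33,0.05,0,0,0,0,0]]}}

```text
time: 6.97
tool_pos: [0.5267, 0.0552, 0.0793]
tool_rot: [3.141, -0.0, -0.007]
contact_force: [2.5, -1.4, -0.2]
opening: 0.0131
grip_force: 25.0
```

```bash
python3 -c "
from h import *
arc((.544,-.0382),[104,108,112,116,120,124,128,131])"
```

```text
[0.5267 0.0552] r 0.095 ang 100.51 F [ 2.5 -1.4 -0.2]
-0.56 0.12
-0.64 0.19
-0.62 0.23
-0.6 0.27
-0.58 0.32
-0.56 0.36
-0.53 0.39
-0.38 0.32
```

{"fn": "carry_out", "kwargs": {"deltas": [[-0.56,0.14,0,0,0,0,0],[-0.64,0.19,0,0,0,0,0],[-0.62,0.23,0,0,0,0,0],[-0.6,0.27,0,0,0,0,0],[-0.58,0.32,0,0,0,0,0],[-0.56,0.36,0,0,0,0,0],[-0.53,0.39,0,0,0,0,0],[-0.38,0.32,0,0,0,0,0]]}}

```text
time: 7.63
tool_pos: [0.4818, 0.033, 0.0793]
tool_rot: [-3.142, -0.0, -0.007]
contact_force: [3.2, -0.8, -1.6]
opening: 0.0136
grip_force: 25.0
```

```bash
python3 -c "
from h import *
arc((.544,-.0382),[135,139,143,147,151,155,159,162])"
```

```text
[0.4818 0.033 ] r 0.0946 ang 131.11 F [ 3.2 -0.8 -1.6]
-0.5 0.41
-0.45 0.49
-0.41 0.52
-0.38 0.55
-0.34 0.57
-0.3 0.59
-0.25 0.61
-0.16 0.47
```

{"fn": "carry_out", "kwargs": {"deltas": [[-0.48,0.41,0,0,0,0,0],[-0.45,0.49,0,0,0,0,0],[-0.41,0.52,0,0,0,0,0],[-0.38,0.55,0,0,0,0,0],[-0.34,0.57,0,0,0,0,0],[-0.3,0.59,0,0,0,0,0],[-0.25,0.61,0,0,0,0,0],[-0.16,0.47,0,0,0,0,0]]}}

```text
time: 8.3
tool_pos: [0.4541, -0.0091, 0.0792]
tool_rot: [-3.142, 0.0, -0.008]
contact_force: [3.9, 0.6, 0.0]
opening: 0.0132
grip_force: 25.0
```

```bash
python3 -c "
from h import *
arc((.544,-.0382),[165,168,171,174,177,179,180.5,181.2])"
```

```text
[ 0.4541 -0.0091] r 0.0945 ang 162.06 F [3.9 0.6 0. ]
-0.18 0.45
-0.11 0.48
-0.09 0.49
-0.06 0.49
-0.04 0.5
-0.01 0.33
0.0 0.25
0.0 0.12
```

{"fn": "carry_out", "kwargs": {"deltas": [[-0.13,0.45,0,0,0,0,0],[-0.11,0.48,0,0,0,0,0],[-0.09,0.49,0,0,0,0,0],[-0.06,0.49,0,0,0,0,0],[-0.04,0.5,0,0,0,0,0],[-0.01,0.33,0,0,0,0,0],[0,0.25,0,0,0,0,0],[0,0.12,0,0,0,0,0]]}}

```text
time: 8.97
tool_pos: [0.4496, -0.0398, 0.0791]
tool_rot: [-3.142, 0.001, -0.008]
contact_force: [1.5, 1.0, -0.9]
opening: 0.013
grip_force: 25.0
```

{"fn": "carry_out", "kwargs": {"deltas": [[0,0,0.1,0,0,0,0],[0,0,0.1,0,0,0,0],[0,0,0.1,0,0,0,0],[0,0,0.1,0,0,0,0],[0,0,0.1,0,0,0,0],[0,0,0.1,0,0,0,0],[0,0,0.05,0,0,0,0],[0,0,0,0,0,0,0]]}}

```text
time: 9.63
tool_pos: [0.4496, -0.0395, 0.0725]
tool_rot: [-3.142, 0.001, -0.007]
contact_force: [0.2, 0.8, -0.5]
opening: 0.0132
grip_force: 25.0
```

{"fn": "carry_out", "kwargs": {"deltas": [[0,0,0.04,0,0,0,0],[0,0,0.04,0,0,0,0],[0,0,0.04,0,0,0,0],[0,0,0.04,0,0,0,0],[0,0,0.04,0,0,0,0],[0,0,0,0,0,0,0],[0,0,0,0,0,0,0],[0,0,0,0,0,0,0]]}}

```text
time: 10.3
tool_pos: [0.4498, -0.0396, 0.0707]
tool_rot: [3.141, 0.0, -0.007]
contact_force: [0.9, 0.2, -1.5]
opening: 0.0132
grip_force: 25.0
```

Tip now at about 21.4 mm, no contact force: possibly in the hole. I continue gently.

{"fn": "carry_out", "kwargs": {"deltas": [[0,0,0.04,0,0,0,0],[0,0,0.04,0,0,0,0],[0,0,0.04,0,0,0,0],[0,0,0.04,0,0,0,0],[0,0,0,0,0,0,0],[0,0,0,0,0,0,0],[0,0,0,0,0,0,0],[0,0,0,0,0,0,0]]}}

```text
time: 10.97
tool_pos: [0.4499, -0.0396, 0.0691]
tool_rot: [3.141, -0.0, -0.007]
contact_force: [0.2, -0.6, -0.0]
opening: 0.0132
grip_force: 25.0
```

{"fn": "carry_out", "kwargs": {"deltas": [[0,0,0.05,0,0,0,0],[0,0,0.05,0,0,0,0],[0,0,0.05,0,0,0,0],[0,0,0.05,0,0,0,0],[0,0,0.05,0,0,0,0],[0,0,0.05,0,0,0,0],[0,0,0,0,0,0,0],[0,0,0,0,0,0,0]]}}

```text
time: 11.63
tool_pos: [0.45, -0.0398, 0.0661]
tool_rot: [3.141, -0.0, -0.007]
contact_force: [0.7, -2.1, 0.7]
opening: 0.0135
grip_force: 25.0
```

{"fn": "carry_out", "kwargs": {"deltas": [[0,0,0.06,0,0,0,0],[0,0,0.06,0,0,0,0],[0,0,0.06,0,0,0,0],[0,0,0.06,0,0,0,0],[0,0,0.06,0,0,0,0],[0,0,0.06,0,0,0,0],[0,0,0.06,0,0,0,0],[0,0,0,0,0,0,0]]}}

```text
time: 12.3
tool_pos: [0.4499, -0.0397, 0.0618]
tool_rot: [3.141, -0.0, -0.007]
contact_force: [1.4, -4.3, 1.7]
opening: 0.0134
grip_force: 25.0
```

{"fn": "carry_out", "kwargs": {"deltas": [[0,0,0.06,0,0,0,0],[0,0,0.06,0,0,0,0],[0,0,0.06,0,0,0,0],[0,0,0.06,0,0,0,0],[0,0,0.06,0,0,0,0],[0,0,0,0,0,0,0],[0,0,0,0,0,0,0],[0,0,0,0,0,0,0]]}}

```text
time: 12.97
tool_pos: [0.45, -0.0398, 0.0589]
tool_rot: [3.141, -0.0, -0.007]
contact_force: [1.5, -5.4, 1.6]
opening: 0.0132
grip_force: 25.0
```

{"fn": "carry_out", "kwargs": {"deltas": [[-0.01,0.05,0,0,0,0,0],[0,0,0.05,0,0,0,0],[0,0,0.05,0,0,0,0],[0,0,0.05,0,0,0,0],[0,0,0.05,0,0,0,0],[0,0,0.05,0,0,0,0],[0,0,0,0,0,0,0],[0,0,0,0,0,0,0]]}}

```text
time: 13.63
tool_pos: [0.4498, -0.04, 0.0563]
tool_rot: [3.142, -0.0, -0.007]
contact_force: [2.1, -4.4, 1.2]
opening: 0.0132
grip_force: 25.0
```

{"fn": "carry_out", "kwargs": {"deltas": [[0.02,0.06,0.03,0,0,0,0],[0,0,0.03,0,0,0,0],[0,0,0.03,0,0,0,0],[0,0,0,0,0,0,0],[0,0,0,0,0,0,0],[0,0,0,0,0,0,0],[0,0,0,0,0,0,0],[0,0,0,0,0,0,0]]}}

```text
time: 14.3
tool_pos: [0.4497, -0.0405, 0.0554]
tool_rot: [-3.141, 0.0, -0.007]
contact_force: [1.5, 0.0, -0.4]
opening: 0.0134
grip_force: 25.0
```

Tip at about 6.1 mm and nearly force-free; open and rise.

{"fn": "carry_out", "kwargs": {"deltas": [[0,0,0,0,0,0,0.3],[0,0,0,0,0,0,0.4],[0,0,0,0,0,0,0.4],[0,0,0,0,0,0,0.4],[0,0,0,0,0,0,0.4],[0,0,0,0,0,0,0.4],[0,0,0,0,0,0,0.4],[0,0,0,0,0,0,0.4]]}}

```text
time: 14.97
tool_pos: [0.4499, -0.0406, 0.0555]
tool_rot: [3.142, 0.0, -0.007]
contact_force: [-0.7, 0.3, 0.4]
opening: 0.037
grip_force: 0.0
```

{"fn": "carry_out", "kwargs": {"deltas": [[0,0,-0.5,0,0,0,0.4],[0,0,-1,0,0,0,0.4],[0,0,-2,0,0,0,0.4],[0,0,-3,0,0,0,0.4],[0,0,-3,0,0,0,0.4],[0,3.5,-2,0,0,0,0.4],[0,4,0,0,0,0,0.4],[0,4,0,0,0,0,0.4]]}}

```text
time: 15.63
tool_pos: [0.4498, -0.1568, 0.1727]
tool_rot: [3.139, -0.004, -0.005]
contact_force: [0.5, -0.7, -0.7]
opening: 0.0365
grip_force: 0.0
```

{"fn": "carry_out", "kwargs": {"deltas": [[0,4,0,0,0,0,0.4],[0,4,0,0,0,0,0.4],[0,4,0,0,0,0,0.4],[0,4,0,0,0,0,0.4],[0,0,0,0,0,0,0.4],[0,0,0,0,0,0,0.4],[0,0,0,0,0,0,0.4],[0,0,0,0,0,0,0.4]]}}

```text
time: 16.3
tool_pos: [0.4479, -0.3144, 0.1706]
tool_rot: [-3.141, 0.0, -0.006]
contact_force: [-0.8, 0.3, -0.0]
opening: 0.0366
grip_force: 0.0
```

```bash
python3 - <<'E'
from h import *
b=grab('side');a=grab('top')
C=cv2.resize(b['image'][170:270,250:350],(400,400),interpolation=cv2.INTER_CUBIC)
D=cv2.resize(a['image'][185:285,230:330],(400,400),interpolation=cv2.INTER_CUBIC)
cv2.imwrite('pics/c6.png',np.hstack([C,D]))
E
```

```text
(no output)
```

View pics/c6.png

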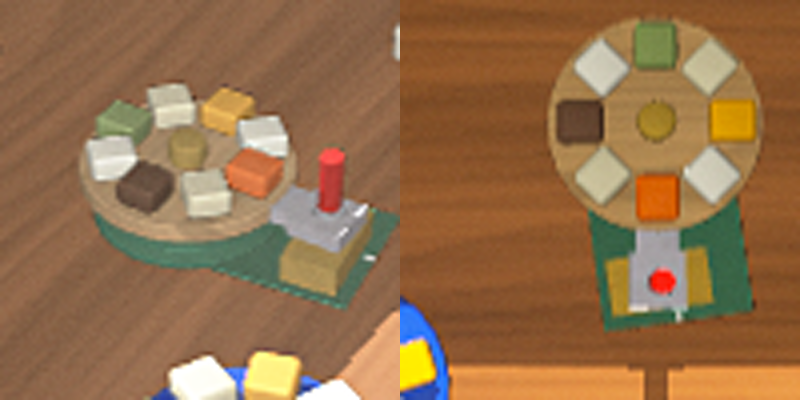

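The pin stands upright in the arm over the keeper, handle at (331,180) left and (662,281) right, with the collar down on the arm. I check the handle top's height, then hand in if it's right.

```bash
python3 - <<'E'
from h import *
a=load('top'); z=[pt(a,u,v)[2] for u in (294,295,296) for v in (254,255,256)]; print(np.round(z,4))
if np.median(z)<.082: print(robot.hand_in())
E
```

```text
[0.0772 0.0783 0.079  0.0738 0.076  0.077  0.0762 0.0779 0.0776]
the job is handed in; nothing more can be done
None
```

The orange-soap arm was turned the shorter way round to the keeper and locked with the smallest red-handled pin. The pin is home (handle top measured at about 77 mm against 78 mm nominal) and let go, and the job was handed in at about 16 s with no verdict shown.

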